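# Set a film coater's knife gap by the drag of a gauge blade

### The arm

A 6-joint arm with a two-finger parallel gripper is mounted at the origin on a cart in front of the work surface, level with it; the furniture and walls round the work are solid. World frame = base frame: x ahead of the robot, y to its left, z up, the work surface at z = 0. Lengths are in m, angles in degrees, forces in N, time in s.
With the tool pointing down it reaches from about 0.4 to 0.825 m from the base axis. Payload 7 kg.
Tool frame: the origin (TCP) lies at the very end of the fingers, on their centre line; the grasp point (between the pads) lies 19 mm behind it; z points along the fingers, y is the line along which they close (so a half turn about z gives the same grasp; the last joint's range is limited). The gripper opens to 88 mm and grips with 3 to 60 N. Pads are 19 mm wide; open, the fingers measure 130 mm over their backs; the gripper's body (78 mm by 193 mm) begins 47 mm behind the grasp point.
Start: joints at [84.345, 20.546, 0.682, 0, -70.136, -16.507], TCP at [0.255, 0.625, 0.227] pointing down, gripper open.
Joint ranges: [-176.03, 176.03], [-82.01, 121.73], [-58.28, 71.71], [-173.87, 95.51], [-174.79, -0.11], [-173.66, 173.66]. Speed limits (degrees/s): [136.94, 136.94, 172.46, 180, 180, 180].

### API

Orientations are given as [roll, pitch, yaw] about the fixed x, y, z axes, in that order (R = Rz(yaw) Ry(pitch) Rx(roll)).
In Python, from plant import r gives the robot as it stands. The module is installed in compiled form; this text tells all that it offers.
- The arm moves only by the tool jog_arm, never from a script. Its arguments are lists of equal length, an entry for each row: "travel": the shift along the tool's x, y, z each as a share of 50 cm, from -1 to 1, a list of three; "dr": the turn, a rotation vector about the tool's x, y, z each as a share of 360 degrees, from -1 to 1, a list of three; "claw": the opening, from 0 (shut) to 1 (fully open). A call has exactly 10 rows; each row is the pose to reach, as a shift and turn from the pose commanded when the call began, along the tool's axes at that moment, turning the shorter way round; what a row does not reach only later rows make up. A row lasts 1/8 s, in which the tool goes at most 62.5 mm and 10.7 degrees, less where a joint would pass 70% of its speed; a pose out of reach is approached as far as the arm can. A call with a number of a shift or a turn outside -1 to 1 is refused whole. A call with a gripper value outside its range is refused whole. The fingers move at their own pace and stop on an object; "newtons" is the grip in N (left out, the last holds). Time passes only in rows, so rows that repeat a pose let the fingers close, or fill a call up. It gives the time, the measured TCP pose, the force, the opening and the grip force at its end, in the units of the state.
- r.get_state(): the state, without advancing time (a new reading comes with each control period).
- r.capture(name): name is "scene" or "top" or "wrist"; returns a dict with "pixels" (480x640x3 uint8, red, green, blue), "range_z" (480x640 float32, m along the optical axis (not along the pixel's ray), 0 where there is no reading), "fx", "fy", "cx", "cy" (pixels), "position" and "attitude" of the camera in the world; the wrist camera has in their place "hand_eye" (4x4, takes a point from camera to tool coordinates, whose origin is the TCP and whose axes are the flange's). Camera axes: x right, y up, looking along -z (the intrinsics and any distortion apply to the point x, -y, -z); pixel columns grow to the right and rows downward; lengths in m; the calibration is good to about 2 mm. A picture is of the moment at which its call begins: read the wrist's pose just before it.
- r.close_job(): hands the job in; it is judged then, once.
Trained networks look in the newest picture that a camera, given by its name, has taken for a name from the list of things; names that differ only in an ending like _2 or _b are one class to them, and where a whole thing is asked for, a point or a joint stands for the part that bears it (a point fixed in the world has none). Each returns a list of dicts, best first, with "conf" (0 to 1); they miss things now and then, are a little off and sometimes report something else, mostly with a low value. They report only what shows in the picture. A call takes as long as a camera call. They do not tell look-alikes from the thing itself.
- r.boxes_of(name, camera): "extent" ([left, top, right, bottom] in pixels, round what is visible of it).
- r.regions_of(name, camera): "pixels" (480x640 bool, what is visible of it) and "extent" ([left, top, right, bottom] in pixels, round what is visible of it).
- r.tip_of(name, camera): "at" ([column, row] in pixels: a listed point, or the origin of a listed thing).
The state is a dict: "time_s": time; "joints": joint angles; "qd": joint speeds; "joint_torque": joint torques, N m; "tcp_pos": TCP position; "eef_rot": TCP orientation; "contact_force": force on the tool from outside, world axes, zero at the start; "moment": the same for the moment, N m; "gripper_width": finger opening in m; "gripper_force": force on a finger pad.
Only numpy, scipy, OpenCV 4.12 (cv2) and the standard library are available. Lean on these libraries where they do the work, as an engineer would, in place of code of your own. Each camera call takes 0.05 s, during which the arm holds its last target. There are 200 camera calls.

### The job

The knife of the film coater sits too low over its glass plate: turn the knob on top (left-hand thread, so clockwise raises the knife) until the gauge's 6 mm blade, pushed in from the open front, goes in under the knife up to its shoulder with a light drag, neither jammed nor loose. Pull the gauge out of its blue dock by the blade first, put it down and take it again by the orange handle for the check. Then draw it back out and leave it lying flat on the worktop in front of or beside the coater, with the knife left at that setting and the bottles, beaker and timer round it not shifted or tipped.

Things in the scene. Friction and masses are not known exactly. Their poses are not given: they have to be found in the camera images.
- gauge: gauge, 0.1 kg: orange handle 85 long x 16 wide x 24 tall and a flat steel blade 75 x 22 x 6.0 thick, its last 23 mm tapering on top to a 3 mm round nose. Origin: underside of the handle at its front (shoulder) face, mid-width; x to the blade tip, z up. Handle from x = -85 to 0, blade 0 to 75, blade underside 8 above the handle's. At the start only the blade stands out of the dock, level
- gauge_tip (a point): end of the gauge's blade, mid-width, level with the blade's underside (75 ahead of the gauge's origin, 8 above it)
- gauge_grip (a point): good place to hold the gauge for the check: in the handle, 50 behind the shoulder, 14 above its underside, across the 16 mm width
- dock: fixed blue steel garage 105 long, 32 wide (feet 54), 34 tall, open only at its mouth; inside 26 wide, 30 high, the worktop its floor. Origin: middle of the mouth, on the worktop; x straight out of the mouth, z up. The gauge's shoulder starts 4 to 12 inside the mouth; the roof hides the handle, so pull by the blade, across its 22 mm
- coater: fixed film coater: grey base 130 wide (y), x = -28 to +76, 12 tall; aluminium gantry 106 wide, 36 deep (x), 94 high, 86 clear between its cheeks; knob on top up to 132 high. Origin: underside of the base below the knife's edge; x from the open front (robot side) to the back, the way the gauge goes in; y along the knife; z up
- plate: green glass plate on the coater's base, 100 x 68 mm. Origin: its top surface straight below the knife's edge; axes as the coater's. It runs from x = -30 (a free apron in front of the knife) to 70. Plates differ: the top is 22.5 to 25.5 above the worktop. The gauge's shoulder meets the plate's front edge when the tip is 45 past the knife
- knife: polished steel knife 64 long (y), round lower edge of 6 mm radius. Origin: lowest line of the edge, mid-length; axes as the coater's. Its height over the plate's origin is the gap. Sprung: a blade thicker than the gap lifts it against 3.8 N + 2 N per mm. At a gap of 5 the 6 mm blade goes in with a light drag of some 2 to 5 N; over 6 it is loose, under 3.7 too tight
- knob (a joint): turn of the adjusting knob, 0 to 2.2 rad, grows clockwise seen from above. Left-hand thread: clockwise raises the knife by 3.5 mm per rad, anticlockwise lowers it. Stiff (0.08 N m), stays where left. At 0 the free edge is 24.0 mm above the worktop. Starts at 0.44 to 0.58 with the gap at 0 to 3.5 mm, too tight
- knob_grip (a point): middle of the round black knob (33 mm across, 36 over its ribs, 28 tall, upright axis), 120 above the worktop; the red collar below it marks the left-hand thread
- dropper_bottle: small white dropper bottle, 32 mm across, 76 mm tall, loose. Origin: centre of its underside, z up
- reagent_blue_1: squat white bottle with a blue cap, 38 mm across, 52 mm tall, loose. Origin: centre of its underside, z up
- beaker_100: small glass beaker, 60 mm across, 70 mm tall, loose. Origin: centre of its underside, z up
- timer: white countdown timer standing on its foot, 24 x 66 x 62 mm, loose. Origin: centre of its underside, z up
Not all that is in view belongs to the job. What is shaped like the coater but brown is not meant. What is meant by the gauge is not turquoise, and is the larger of those in its own colour.

How it is judged:
By the outcome, as a careful person would: the job done as asked, in the order asked, and still so for the second after the job is handed in, with the robot touching nothing.
It also fails if it takes over 72 s, if anything falls off the work surface, if the arm or the gripper's body presses on something with over 40 N, if the wrist force passes 120 N, or if a joint passes its speed limit or range.

## Working session

There is one attempt and no reset: what is moved stays moved. The work goes in short steps, Python scripts to look and compute and a tool call to move; the robot and the scene stay as the last step left them, time stands still between calls to the robot, and variables do not carry over. Pictures are saved under pics/ and viewed, at most 10 in all, crops included, and the job is handed in when it is done.

Besides the shell and the picture viewer there is one more tool, called as name(argument=value, ...) on one line, values as JSON. jog_arm: Moves the arm, as the interface text tells. Its arguments: {"type":"object","properties":{"travel":{"type":"array"},"dr":{"type":"array"},"claw":{"type":"array"},"newtons":{"type":"number"}},"required":["travel","dr","claw"]}

```bash
mkdir -p pics
cat > h.py <<'E'
import numpy as np, cv2, pickle
from scipy.spatial.transform import Rotation as R
from plant import r
def cap(n, save=None):
    s=r.get_state(); c=r.capture(n); c['s']=s
    if save: cv2.imwrite('pics/'+save, c['pixels'][:,:,::-1])
    return c
def camT(c):
    T=np.eye(4)
    if 'hand_eye' in c:
        s=c['s']; W=np.eye(4); W[:3,:3]=R.from_euler('xyz',s['eef_rot'],degrees=True).as_matrix(); W[:3,3]=s['tcp_pos']
        return W@np.array(c['hand_eye'])
    a=np.array(c['attitude'])
    T[:3,:3]=a if a.shape==(3,3) else (R.from_euler('xyz',a,degrees=True).as_matrix() if a.size==3 else R.from_quat(a).as_matrix())
    T[:3,3]=c['position']; return T
def cloud(c):
    z=c['range_z']; v,u=np.mgrid[:480,:640]
    P=np.stack([(u-c['cx'])/c['fx']*z, -(v-c['cy'])/c['fy']*z, -z],-1)
    T=camT(c); return P@T[:3,:3].T+T[:3,3]
def ray(c,u,v,h):
    T=camT(c); d=T[:3,:3]@np.array([(u-c['cx'])/c['fx'],-(v-c['cy'])/c['fy'],-1]); o=T[:3,3]
    return o+d*(h-o[2])/d[2]
E
python3 - <<'E'
from h import *
for n in ['scene','top']:
    c=cap(n,n+'0.png'); P=cloud(c); print(n,[k for k in c], c['attitude'],c['position'],c['fx'])
    pickle.dump(c,open(n+'0.pkl','wb'))
    for k in ['gauge','dock','coater','plate','knob','dropper_bottle','reagent_blue_1','beaker_100','timer']:
        for d in r.regions_of(k,n)[:3]:
            m=d['pixels']&(c['range_z']>0); q=P[m]
            if len(q): print(k,round(d['conf'],2),np.round(d['extent']).astype(int).tolist(),np.round(np.median(q,0),3),np.round(np.percentile(q,98,0),3),np.round(np.percentile(q,2,0),3))
print(r.get_state())
E
```

```text
scene ['pixels', 'range_z', 'fx', 'fy', 'cx', 'cy', 'position', 'attitude', 's'] [ 65.91316912   0.63593027 -29.1672135 ] [ 0.02900182 -0.75987876  0.55618149] 472.02159621607115
gauge 0.59 [212, 250, 252, 258] [0.401 0.343 0.011] [0.429 0.398 0.02 ] [0.362 0.313 0.   ]
gauge 0.57 [284, 215, 308, 230] [0.648 0.472 0.014] [0.705 0.491 0.026] [0.61  0.466 0.004]
dock 0.88 [243, 254, 286, 279] [0.415 0.211 0.027] [0.484 0.267 0.037] [0.382 0.2   0.001]
coater 0.75 [360, 253, 436, 327] [ 0.596 -0.095  0.053] [ 0.679 -0.028  0.133] [ 0.569 -0.141  0.002]
coater 0.66 [304, 336, 402, 440] [ 0.343 -0.295  0.042] [ 0.424 -0.233  0.133] [ 0.315 -0.342  0.005]
plate 0.65 [369, 290, 421, 316] [ 0.584 -0.092  0.025] [ 0.67  -0.051  0.029] [ 0.568 -0.117  0.013]
knob 0.94 [328, 336, 362, 364] [ 0.343 -0.287  0.128] [ 0.453 -0.119  0.134] [ 0.331 -0.296  0.001]
knob 0.58 [385, 253, 404, 268] [ 0.594 -0.087  0.126] [ 0.615 -0.066  0.134] [ 0.584 -0.096  0.107]
knob 0.32 [376, 283, 404, 305] [ 0.598 -0.08   0.043] [ 0.605 -0.048  0.055] [ 0.591 -0.11   0.026]
reagent_blue_1 0.74 [379, 327, 399, 359] 
[... 2023 characters left out ...]
 0.121 0.021]
{'time_s': 1.0, 'joints': array([ 8.43455324e+01,  2.05458941e+01,  6.82119885e-01, -1.95469496e-03,
       -7.01361622e+01, -1.65053923e+01]), 'qd': array([-0.05579739, -0.00198173,  0.02052434,  0.04357809, -0.05554374,
       -0.08129642]), 'joint_torque': array([-1.90099774e-03, -5.82388258e+01,  2.93301612e+01,  7.00335771e+00,
        1.23261832e-02, -3.83112456e-05]), 'tcp_pos': array([0.25461783, 0.62510594, 0.22656158]), 'eef_rot': array([ 1.79999539e+02,  1.78071439e-03, -2.21605241e+01]), 'contact_force': array([-0.09894897, -0.19633867,  0.56178231]), 'moment': array([-0.01226618, -0.05275145, -0.02092251]), 'gripper_force': 0.0, 'gripper_width': 0.0880163855473554}
```

View pics/scene0.png

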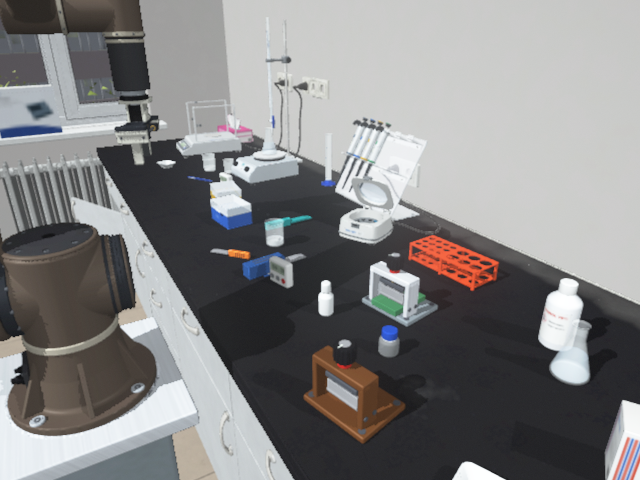

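Run:
```python
import cv2
a=cv2.imread('pics/top0.png')[150:350,160:530]
cv2.imwrite('pics/topc.png',cv2.resize(a,(800,432),interpolation=cv2.INTER_CUBIC))
```

```text
(no output)
```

View pics/topc.png

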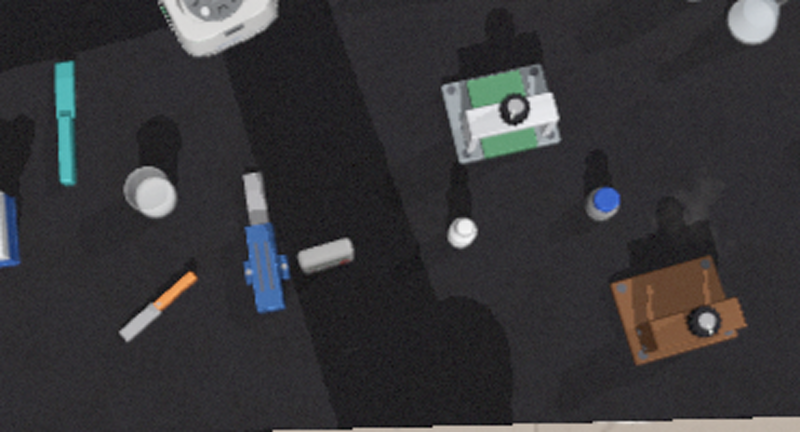

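Scene picture: the wanted gauge is in the blue dock, blade at about (297,257). Look-alikes are the small free orange gauge at (236,253) and the turquoise one at (291,220). The white coater is at (395,285); the brown decoy is at (350,390). I'll take the docked gauge, the only one that can be pulled out, and check it in a close crop.

```bash
cat >> h.py <<'E'
def go(x,y,z,yaw=None,s=None):
    s=s or r.get_state(); M=R.from_euler('xyz',s['eef_rot'],degrees=True)
    t=M.inv().apply(np.array([x,y,z])-s['tcp_pos'])/0.5
    G=R.from_euler('xyz',[180,0,s['eef_rot'][2] if yaw is None else yaw],degrees=True)
    print('travel',np.round(t,4),'dr',np.round((M.inv()*G).as_rotvec(degrees=True)/360,4))
E
python3 - <<'E'
from h import *
go(0.48,0.22,0.28,10)
c=cap('wrist'); print(np.round(c['hand_eye'],3),c['fx'])
E
```

```text
travel [ 0.7231  0.5803 -0.1069] dr [-0.      0.     -0.0893]
[[ 0.     0.96   0.281  0.076]
 [ 1.    -0.     0.    -0.001]
 [ 0.001  0.281 -0.96  -0.157]
 [ 0.     0.     0.     1.   ]] 346.0681985294634
```

jog_arm(travel=[[0.72, 0.58, -0.107], [0.72, 0.58, -0.107], [0.72, 0.58, -0.107], [0.72, 0.58, -0.107], [0.72, 0.58, -0.107], [0.72, 0.58, -0.107], [0.72, 0.58, -0.107], [0.72, 0.58, -0.107], [0.72, 0.58, -0.107], [0.72, 0.58, -0.107]], dr=[[0, 0, -0.0893], [0, 0, -0.0893], [0, 0, -0.0893], [0, 0, -0.0893], [0, 0, -0.0893], [0, 0, -0.0893], [0, 0, -0.0893], [0, 0, -0.0893], [0, 0, -0.0893], [0, 0, -0.0893]], claw=[1, 1, 1, 1, 1, 1, 1, 1, 1, 1])

```text
time_s: 2.3
tcp_pos: [0.4785, 0.2208, 0.28]
eef_rot: [-180.0, -0.0, 10.0]
contact_force: [0.8, 0.9, -0.2]
gripper_width: 0.0876
gripper_force: 0.0
```

Run:
```python
from h import *
s=r.get_state(); print(s['tcp_pos'],s['eef_rot'],np.round(s['joints'],1),np.abs(s['qd']).max())
c=cap('wrist','w1.png'); pickle.dump(c,open('w1.pkl','wb')); P=cloud(c)
for k in ['gauge','dock','timer','beaker_100']:
    for d in r.regions_of(k,'wrist')[:3]:
        m=d['pixels']&(c['range_z']>0); q=P[m]
        if len(q): print(k,round(d['conf'],2),np.round(d['extent']).astype(int).tolist(),np.round(np.median(q,0),3),np.round(np.percentile(q,98,0),3),np.round(np.percentile(q,2,0),3))
for k in ['gauge_tip','dock']: print(k,[(np.round(d['at']),round(d['conf'],2),np.round(ray(c,*d['at'],.008),4)) for d in r.tip_of(k,'wrist')[:2]])
z=P[...,2][c['range_z']>0]; print('table',np.median(z[np.abs(z)<.006]))
```

```text
[0.47854918 0.22083614 0.28002939] [-1.79988568e+02 -1.13315735e-03  9.96389825e+00] [ 46.1   4.7 -12.9  -0.  -72.4  53.9] 1.1711290779495689
gauge 0.92 [100, 0, 127, 106] [0.607 0.471 0.021] [0.655 0.486 0.025] [0.556 0.466 0.004]
gauge 0.78 [169, 224, 241, 272] [0.396 0.362 0.011] [0.435 0.4   0.018] [0.36  0.316 0.007]
gauge 0.73 [301, 137, 326, 195] [0.525 0.238 0.013] [0.557 0.25  0.015] [0.49  0.225 0.01 ]
dock 0.65 [290, 191, 330, 280] [0.441 0.227 0.033] [0.489 0.25  0.035] [0.389 0.203 0.   ]
timer 0.83 [345, 227, 408, 259] [0.454 0.153 0.059] [0.467 0.183 0.062] [0.437 0.122 0.009]
beaker_100 0.67 [620, 221, 639, 254] [ 0.505 -0.175  0.014] [ 0.523 -0.172  0.028] [ 0.489 -0.186 -0.001]
beaker_100 0.59 [169, 110, 232, 167] [0.532 0.371 0.034] [0.557 0.388 0.07 ] [0.508 0.337 0.013]
gauge_tip [(array([171., 266.]), 0.6, array([0.3624, 0.3997, 0.008 ])), (array([310., 134.]), 0.55, array([0.559 , 0.2472, 0.008 ]))]
dock [(array([311., 189.]), 0.66, array([0.4946, 0.235 , 0.008 ]))]
table -0.0007792570864871284
```

View pics/w1.png

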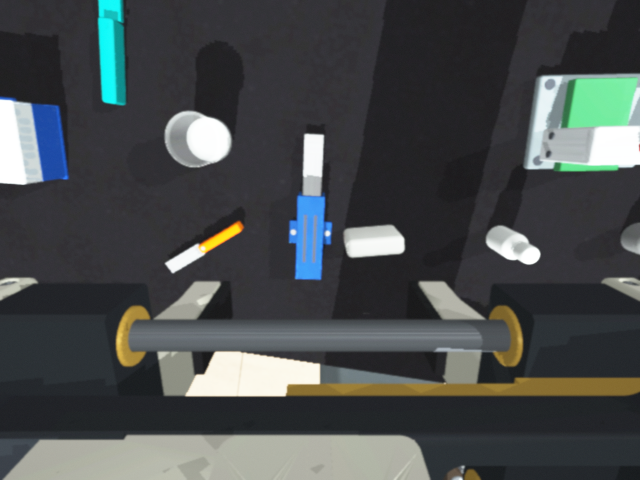

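The wrist view shows the blade standing out of the dock at (313,163), with the dock at (311,237). The small orange decoy is at (205,247) and the turquoise one at (112,60), so the docked gauge is the one I want. Next I fit the axes.

Run:
```python
from h import *
c=pickle.load(open('w1.pkl','rb')); P=cloud(c)
im=c['pixels'].astype(int)
m=np.zeros((480,640),bool); m[125:205,290:340]=1
m&=(P[...,2]>.006)&(P[...,2]<.02)&(c['range_z']>0)
q=P[m]
def fit(q):
    (cx,cy),(w,h),a=cv2.minAreaRect((q[:,:2]*1000).astype(np.float32)); 
    d=np.linalg.svd(q[:,:2]-q[:,:2].mean(0),full_matrices=False)[2][0]; d*=np.sign(d[0])
    print(len(q),'c',cx,cy,'wh',w,h,a,'pca',np.degrees(np.arctan2(d[1],d[0])),'z',np.median(q[:,2]))
fit(q)
m=np.zeros((480,640),bool); m[185:290,285:340]=1
m&=(P[...,2]>.028)&(P[...,2]<.04)&(c['range_z']>0); fit(P[m])
go(0.532,0.2405,0.08,9)
```

```text
1135 c 523.70458984375 239.2606964111328 wh 71.86526489257812 30.601152420043945 10.332372665405273 pca 7.321873921234742 z 0.01298155332514983
2190 c 438.67376708984375 226.3426513671875 wh 105.28153228759766 32.02014923095703 7.555428981781006 pca 7.382511813352242 z 0.03334834865426653
travel [ 0.1123 -0.0192  0.3999] dr [0.     0.     0.0029]
```

Run:
```python
from h import *
for z in (.06,.008): go(0.522,0.238,z,7.4)
```

```text
travel [ 0.0918 -0.0178  0.4399] dr [0.     0.     0.0073]
travel [ 0.0918 -0.0178  0.5439] dr [0.     0.     0.0073]
```

jog_arm(travel=[[0.09, -0.018, 0.1], [0.09, -0.018, 0.22], [0.092, -0.018, 0.34], [0.092, -0.018, 0.44], [0.092, -0.018, 0.44], [0.092, -0.018, 0.5], [0.092, -0.018, 0.544], [0.092, -0.018, 0.544], [0.092, -0.018, 0.544], [0.092, -0.018, 0.544]], dr=[[0, 0, 0.0073], [0, 0, 0.0073], [0, 0, 0.0073], [0, 0, 0.0073], [0, 0, 0.0073], [0, 0, 0.0073], [0, 0, 0.0073], [0, 0, 0.0073], [0, 0, 0.0073], [0, 0, 0.0073]], claw=[0.5, 0.5, 0.5, 0.5, 0.5, 0.5, 0.5, 0.5, 0.2, 0.2], newtons=25)

```text
time_s: 3.9
tcp_pos: [0.5233, 0.2384, 0.0099]
eef_rot: [-179.9, -0.1, 7.4]
contact_force: [-0.1, -0.7, 0.2]
gripper_width: 0.0294
gripper_force: 0.0
```

jog_arm(travel=[[0, 0, 0], [0, 0, 0], [0, 0, 0], [0, 0, 0], [0, 0, 0], [0, 0, 0], [0.02, 0, 0], [0.05, 0, 0], [0.08, 0, 0], [0.11, 0, 0]], dr=[[0, 0, 0], [0, 0, 0], [0, 0, 0], [0, 0, 0], [0, 0, 0], [0, 0, 0], [0, 0, 0], [0, 0, 0], [0, 0, 0], [0, 0, 0]], claw=[0.1, 0.1, 0.1, 0.1, 0.1, 0.1, 0.1, 0.1, 0.1, 0.1])

```text
time_s: 5.15
tcp_pos: [0.578, 0.2445, 0.0078]
eef_rot: [180.0, 0.0, 7.3]
contact_force: [-2.4, -0.2, 3.6]
gripper_width: 0.0217
gripper_force: 25.0
```

Run:
```python
from h import *
c=cap('top'); c0=pickle.load(open('top0.pkl','rb'))
s=r.get_state(); print(s['tcp_pos'],s['eef_rot'],s['contact_force'],s['gripper_width'])
# coater from top & scene
for n,c in (('top',c),('scene',cap('scene'))):
    pickle.dump(c,open(n+'1.pkl','wb'))
    P=cloud(c); ok=(c['range_z']>0)&(P[...,0]>.5)&(P[...,0]<.72)&(P[...,1]>-.17)&(P[...,1]<.03)
    for nm,lo,hi in (('knob',.122,.145),('gantry',.085,.1),('plate',.02,.032),('base',.009,.018)):
        q=P[ok&(P[...,2]>lo)&(P[...,2]<hi)]
        if nm=='plate':
            im=c['pixels'].astype(int); g=(im[...,1]>im[...,0]+25)&(im[...,1]>im[...,2]+15); q=P[ok&g&(P[...,2]>.01)&(P[...,2]<.04)]
        if len(q)<10: print(nm,len(q)); continue
        (x,y),(w,h),a=cv2.minAreaRect((q[:,:2]*1000).astype(np.float32))
        print(n,nm,len(q),'c',round(x,1),round(y,1),'wh',round(w,1),round(h,1),round(a,1),'med',np.round(np.median(q,0)*1000,1))
    t=P[(c['range_z']>0)&(P[...,0]>.5)&(P[...,0]<.65)&(P[...,1]>.0)&(P[...,1]<.1)][:,2]; print('table',np.median(t[np.abs(t)<.01]))
```

```text
[0.57987849 0.24497945 0.00788769] [ 1.79992340e+02 -5.43378105e-02  7.35714838e+00] [ 2.22180355 -0.03135801  5.42556651] 0.021240412293974352
top knob 154 c 603.8 -76.9 wh 33.2 33.0 88.5 med [603.1 -76.9 132.7]
top gantry 425 c 603.5 -76.8 wh 36.5 107.0 11.5 med [600.6 -63.7  94.4]
top plate 529 c 623.7 -74.7 wh 102.1 71.1 10.8 med [641.  -71.2  25.5]
top base 506 c 604.4 -74.1 wh 214.2 188.7 10.8 med [638.3 -35.4  13.2]
table 0.0007804732104013112
scene knob 172 c 600.8 -81.0 wh 31.6 35.3 66.0 med [596.8 -83.8 131.8]
scene gantry 535 c 600.9 -78.6 wh 40.0 107.9 11.6 med [593.9 -91.2  94.2]
scene plate 452 c 621.6 -75.7 wh 105.3 70.2 9.8 med [583.6 -91.   25. ]
scene base 538 c 623.7 -74.4 wh 108.9 131.8 9.4 med [ 611.2 -120.    13.2]
table 0.0010439747068246574
```

jog_arm(travel=[[0.04, 0, 0], [0.08, 0, 0], [0.12, 0, 0], [0.13, 0, 0], [0.13, 0.05, 0], [0.13, 0.12, 0], [0.12, 0.19, 0], [0.11, 0.25, 0], [0.11, 0.27, 0], [0.11, 0.27, 0]], dr=[[0, 0, 0], [0, 0, 0], [0, 0, 0], [0, 0, 0], [0, 0, 0], [0, 0, -0.0094], [0, 0, -0.0094], [0, 0, -0.0094], [0, 0, -0.0094], [0, 0, -0.0094]], claw=[0.1, 0.1, 0.1, 0.1, 0.1, 0.1, 0.1, 0.1, 0.1, 0.1])

```text
time_s: 6.5
tcp_pos: [0.6486, 0.1169, 0.0082]
eef_rot: [180.0, 0.0, 10.7]
contact_force: [0.2, -2.1, 2.7]
gripper_width: 0.0215
gripper_force: 25.0
```

jog_arm(travel=[[0, 0, 0], [0, 0, 0], [0, 0, 0], [0, 0, 0], [0, 0, -0.04], [-0.05, 0, -0.14], [-0.15, 0, -0.26], [-0.25, 0.05, -0.36], [-0.28, 0.1, -0.42], [-0.28, 0.1, -0.42]], dr=[[0, 0, 0], [0, 0, 0], [0, 0, 0], [0, 0, 0], [0, 0, 0], [0, 0, 0], [0, 0, 0], [0, 0, 0], [0, 0, 0], [0, 0, 0]], claw=[0.1, 0.5, 0.5, 0.5, 0.5, 0.5, 0.5, 0.5, 0.5, 0.5])

```text
time_s: 7.75
tcp_pos: [0.5208, 0.0417, 0.2224]
eef_rot: [-179.9, -0.4, 10.7]
contact_force: [0.7, 0.8, -0.1]
gripper_width: 0.0439
gripper_force: 0.0
```

Run:
```python
from h import *
s=r.get_state(); print(s['tcp_pos'],s['eef_rot'],s['contact_force'],s['gripper_width'])
c=cap('wrist','w2.png'); pickle.dump(c,open('w2.pkl','wb'))
P=cloud(c); im=c['pixels'].astype(int); ok=c['range_z']>0
org=ok&(im[...,0]>im[...,2]+80)&(im[...,0]>im[...,1]+40)&(P[...,1]<.2)&(P[...,1]>.05)
def rect(nm,q):
    if len(q)<10: print(nm,len(q)); return
    (x,y),(w,h),a=cv2.minAreaRect((q[:,:2]*1000).astype(np.float32))
    print(nm,len(q),'c',round(x,1),round(y,1),'wh',round(w,1),round(h,1),round(a,1),'med',np.round(np.median(q,0)*1000,1))
rect('handle',P[org])
near=ok&(P[...,0]>.55)&(P[...,0]<.72)&(P[...,1]>.06)&(P[...,1]<.19)
rect('blade',P[near&~org&(P[...,2]>.007)&(P[...,2]<.02)])
co=ok&(P[...,0]>.5)&(P[...,0]<.72)&(P[...,1]>-.17)&(P[...,1]<.03)
g=(im[...,1]>im[...,0]+25)&(im[...,1]>im[...,2]+15)&(P[...,2]>.01)&(P[...,2]<.04)
rect('plate',P[co&g]);rect('base',P[co&~g&(P[...,2]>.009)&(P[...,2]<.017)]);rect('gantry',P[co&(P[...,2]>.088)&(P[...,2]<.1)]);rect('knob',P[co&(P[...,2]>.125)])
t=P[ok&(P[...,0]>.5)&(P[...,0]<.65)&(P[...,1]>.03)&(P[...,1]<.08)][:,2]; print('table',np.median(t[np.abs(t)<.006]))
```

```text
[0.52077295 0.04172686 0.22239441] [-179.92141405   -0.41461217   10.71233323] [ 0.68793942  0.84113301 -0.10363812] 0.043919075851686744
handle 1555 c 567.0 104.1 wh 88.9 21.0 11.8 med [570.2 101.8  22.8]
blade 1937 c 619.2 112.8 wh 133.7 22.4 11.7 med [648.5 118.5  13. ]
plate 4381 c 625.8 -75.7 wh 101.5 74.5 10.6 med [647.3 -67.3  24. ]
base 4245 c 628.0 -72.3 wh 103.6 129.6 10.8 med [647.  -29.8  11.3]
gantry 3506 c 604.4 -77.0 wh 35.2 106.3 10.7 med [603.2 -54.8  93.1]
knob 47366 c 570.2 -28.1 wh 91.0 140.2 63.3 med [553.4   5.7 311.4]
table -0.0007786723935612472
```

View pics/w2.png

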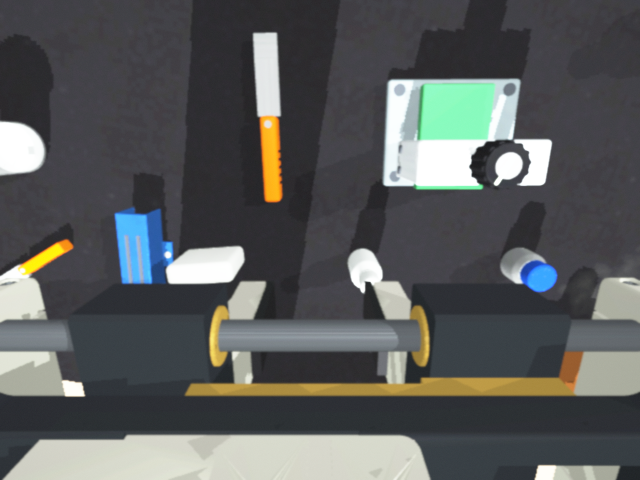

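Wrist view 2: the gauge lies flat and free, handle at (272,160) and blade at (266,75). The coater's knob is at (500,163). Knob first, then the check.

Run:
```python
from h import *
go(0.6038,-0.077,.18,31)
go(0.6038,-0.077,.104,31)
c=pickle.load(open('w2.pkl','rb'));P=cloud(c); im=c['pixels'].astype(int)
ok=(c['range_z']>0)
# local coater frame: heights behind the gantry
a=np.radians(10.8); d=P[...,:2]-[.604,-.077]; X=d@[np.cos(a),np.sin(a)]; Y=d@[-np.sin(a),np.cos(a)]
for nm,x0,x1,y0,y1 in (('plateback',.03,.06,-.02,.025),('baseL',.03,.06,.04,.06),('baseR',.03,.06,-.06,-.04),('tableL',.0,.06,.08,.12),('apron',-.028,-.02,-.02,.02)):
    q=P[ok&(X>x0)&(X<x1)&(Y>y0)&(Y<y1)&(P[...,2]<.05)][:,2]; print(nm,len(q),np.median(q)*1000,q.std()*1000)
```

```text
travel [0.1187 0.265  0.0819] dr [-0.0001 -0.0008 -0.0564]
travel [0.118  0.2652 0.2339] dr [-0.0001 -0.0008 -0.0564]
plateback 1538 24.123565730243268 0.7844607872122793
baseL 637 11.334444601327432 0.8110564773783047
baseR 638 11.202720380999425 0.7495150531518848
tableL 2300 -0.8159403659778186 0.8155376183117479
apron 118 24.170473629695184 0.7314167622166056
```

jog_arm(travel=[[0.06, 0.13, -0.02], [0.1187, 0.2651, 0.04], [0.1187, 0.2651, 0.082], [0.1187, 0.2651, 0.082], [0.118, 0.2652, 0.16], [0.118, 0.2652, 0.21], [0.118, 0.2652, 0.234], [0.118, 0.2652, 0.234], [0.118, 0.2652, 0.234], [0.118, 0.2652, 0.234]], dr=[[0, 0, -0.0647], [0, 0, -0.0647], [0, 0, -0.0647], [0, 0, -0.0647], [0, 0, -0.0647], [0, 0, -0.0647], [0, 0, -0.0647], [0, 0, -0.0647], [0, 0, -0.0647], [0, 0, -0.0647]], claw=[0.9, 0.9, 0.9, 0.9, 0.9, 0.9, 0.9, 0.9, 0.5, 0.3], newtons=40)

```text
time_s: 9.05
tcp_pos: [0.6039, -0.0765, 0.1023]
eef_rot: [179.9, -0.1, 34.0]
contact_force: [-0.3, 0.1, -0.3]
gripper_width: 0.0643
gripper_force: 0.0
```

jog_arm(travel=[[0, 0, 0], [0, 0, 0], [0, 0, 0], [0, 0, 0], [0, 0, 0], [0, 0, 0], [0, 0, 0], [0, 0, 0], [0, 0, 0], [0, 0, 0]], dr=[[0, 0, 0], [0, 0, 0], [0, 0, 0], [0, 0, 0], [0, 0, 0], [0, 0, 0], [0, 0, 0.01], [0, 0, 0.02], [0, 0, 0.03], [0, 0, 0.03]], claw=[0.3, 0.3, 0.3, 0.3, 0.3, 0.3, 0.3, 0.3, 0.3, 0.3])

```text
time_s: 10.3
tcp_pos: [0.604, -0.0778, 0.1014]
eef_rot: [179.9, -0.0, 23.2]
contact_force: [3.7, -6.2, -1.2]
gripper_width: 0.0322
gripper_force: 40.0
```

Run:
```python
from h import *
s=r.get_state(); print(s['tcp_pos'],s['eef_rot'],s['contact_force'],s['moment'],s['gripper_width'],s['gripper_force'],s['joints'])
```

```text
[ 0.60398755 -0.07775096  0.10135595] [ 1.79913084e+02 -3.79516551e-02  2.31744806e+01] [ 3.73265351 -6.18434883 -1.20296846] [-2.01259276 -1.02345418 -0.08991404] 0.032183958263059614 39.9997079372406 [ 1.10732890e+01  2.04594697e+01 -1.72106336e+01  9.73873155e-02
 -5.22746074e+01  1.02041611e+02]
```

jog_arm(travel=[[0, 0, 0], [0, 0, 0], [0, 0, 0], [0, 0, 0], [0, 0, 0], [0, 0, 0], [0, 0, 0], [0, 0, 0], [0, 0, 0], [0, 0, 0]], dr=[[0, 0, 0.02], [0, 0, 0.04], [0, 0, 0.06], [0, 0, 0.08], [0, 0, 0.1], [0, 0, 0.12], [0, 0, 0.14], [0, 0, 0.1533], [0, 0, 0.1533], [0, 0, 0.1533]], claw=[0.3, 0.3, 0.3, 0.3, 0.3, 0.3, 0.3, 0.3, 0.3, 0.3])

```text
time_s: 11.55
tcp_pos: [0.604, -0.0778, 0.1014]
eef_rot: [180.0, -0.1, -32.0]
contact_force: [2.4, -6.2, -1.3]
gripper_width: 0.0321
gripper_force: 40.0
```

jog_arm(travel=[[0, 0, 0], [0, 0, 0], [0, 0, 0], [0, 0, 0], [0, 0, 0], [0, 0, -0.05], [0, 0, -0.12], [0, 0, -0.2], [0, 0, -0.2], [0, 0, -0.2]], dr=[[0, 0, 0], [0, 0, 0], [0, 0, 0], [0, 0, 0], [0, 0, 0], [0, 0, 0], [0, 0, 0], [0, 0, -0.03], [0, 0, -0.06], [0, 0, -0.09]], claw=[0.3, 0.9, 0.9, 0.9, 0.9, 0.9, 0.9, 0.9, 0.9, 0.9])

```text
time_s: 12.8
tcp_pos: [0.6034, -0.0765, 0.2018]
eef_rot: [-180.0, -0.1, 0.6]
contact_force: [-0.2, 0.2, 0.6]
gripper_width: 0.079
gripper_force: 0.0
```

Run:
```python
from h import *
s=r.get_state(); print(s['tcp_pos'],s['eef_rot'])
c=pickle.load(open('w2.pkl','rb'));P=cloud(c); im=c['pixels'].astype(int); ok=c['range_z']>0
m=ok&(P[...,0]>.5)&(P[...,0]<.72)&(P[...,1]>.05)&(P[...,1]<.19)
h=P[m&(P[...,2]>.018)&(P[...,2]<.03)]; b=P[m&(P[...,2]>.008)&(P[...,2]<.016)]
for q in (h,b):
    d=np.linalg.svd(q[:,:2]-q[:,:2].mean(0),full_matrices=False)[2][0]; d*=np.sign(d[0]); t=(q[:,:2]-q[:,:2].mean(0))@d
    print(len(q),q.mean(0),np.degrees(np.arctan2(d[1],d[0])),q[:,:2].mean(0)+d*t.min(),q[:,:2].mean(0)+d*t.max(),np.median(q[:,2]))
```

```text
[ 0.6033586  -0.07654472  0.20184047] [-1.79974198e+02 -7.47988782e-02  6.31235062e-01]
1367 [0.57059405 0.10205665 0.02293251] 11.725555659567815 [0.52838982 0.09329694] [0.61047852 0.11033488] 0.023042030944958658
1995 [0.6454808  0.11765038 0.01281244] 13.821476948886083 [0.53014401 0.0892751 ] [0.68422031 0.12718111] 0.012988641366342313
```

Run:
```python
from h import *
for z in (.2,.06,.004): go(0.562,0.1003,z,11.6)
```

```text
travel [-0.0788 -0.3546  0.0037] dr [-0.0001 -0.0002 -0.0305]
travel [-0.0792 -0.3545  0.2837] dr [-0.0001 -0.0002 -0.0305]
travel [-0.0793 -0.3544  0.3957] dr [-0.0001 -0.0002 -0.0305]
```

jog_arm(travel=[[-0.04, -0.12, 0], [-0.08, -0.24, 0], [-0.079, -0.354, 0.04], [-0.079, -0.354, 0.14], [-0.079, -0.354, 0.25], [-0.079, -0.354, 0.32], [-0.079, -0.354, 0.37], [-0.079, -0.354, 0.396], [-0.079, -0.354, 0.396], [-0.079, -0.354, 0.396]], dr=[[0, 0, -0.0305], [0, 0, -0.0305], [0, 0, -0.0305], [0, 0, -0.0305], [0, 0, -0.0305], [0, 0, -0.0305], [0, 0, -0.0305], [0, 0, -0.0305], [0, 0, -0.0305], [0, 0, -0.0305]], claw=[0.5, 0.5, 0.5, 0.5, 0.5, 0.5, 0.5, 0.5, 0.5, 0.2], newtons=40)

```text
time_s: 14.05
tcp_pos: [0.5637, 0.1004, 0.0041]
eef_rot: [-180.0, -0.1, 11.3]
contact_force: [0.4, 0.4, -0.4]
gripper_width: 0.0382
gripper_force: 0.0
```

jog_arm(travel=[[0, 0, 0], [0, 0, 0], [0, 0, 0], [0, 0, 0], [0, 0, 0], [0, 0, 0], [0, 0, 0], [0, 0, 0], [0, 0, 0], [0, 0, 0]], dr=[[0, 0, 0], [0, 0, 0], [0, 0, 0], [0, 0, 0], [0, 0, 0], [0, 0, 0], [0, 0, 0], [0, 0, 0], [0, 0, 0], [0, 0, 0]], claw=[0.1, 0.1, 0.1, 0.1, 0.1, 0.1, 0.1, 0.1, 0.1, 0.1])

```text
time_s: 15.3
tcp_pos: [0.5632, 0.1002, 0.0037]
eef_rot: [-180.0, -0.0, 11.3]
contact_force: [-1.7, -0.1, 6.3]
gripper_width: 0.0158
gripper_force: 40.0
```

Run:
```python
from h import *
s=r.get_state(); print(s['tcp_pos'],s['eef_rot'],s['contact_force'],s['gripper_width'],s['gripper_force'])
# TCP->tip: handle grip ~50 behind shoulder, tip 125 ahead
a=np.radians(10.8); d=np.array([np.cos(a),np.sin(a)])
for dist,z in ((-.045,.10),(-.045,.026),):
    p=np.array([.604,-.077])+d*(dist-.125); print(p); go(p[0],p[1],z,10.8)
```

```text
[0.56318049 0.10022991 0.00368194] [-1.79995020e+02 -4.29464751e-02  1.12667390e+01] [-1.7290765  -0.09587429  6.34429606] 0.01583456293607294 39.98019754886627
[ 0.43701117 -0.10885482]
travel [-0.329   0.3608 -0.1929] dr [-0.     -0.0001  0.0013]
[ 0.43701117 -0.10885482]
travel [-0.3291  0.3608 -0.0449] dr [-0.     -0.0001  0.0013]
```

jog_arm(travel=[[0, 0, -0.08], [0, 0, -0.18], [0, 0, -0.26], [-0.08, 0.09, -0.26], [-0.16, 0.18, -0.26], [-0.24, 0.27, -0.26], [-0.32, 0.35, -0.26], [-0.33, 0.361, -0.26], [-0.33, 0.361, -0.2], [-0.33, 0.361, -0.2]], dr=[[0, 0, 0], [0, 0, 0], [0, 0, 0], [0, 0, 0.0013], [0, 0, 0.0013], [0, 0, 0.0013], [0, 0, 0.0013], [0, 0, 0.0013], [0, 0, 0.0013], [0, 0, 0.0013]], claw=[0.1, 0.1, 0.1, 0.1, 0.1, 0.1, 0.1, 0.1, 0.1, 0.1])

```text
time_s: 16.55
tcp_pos: [0.4349, -0.1092, 0.1017]
eef_rot: [-180.0, 0.2, 10.8]
contact_force: [0.1, 0.2, -0.4]
gripper_width: 0.0156
gripper_force: 40.0
```

Run:
```python
from h import *
s=r.get_state(); print(s['tcp_pos'],s['eef_rot'],s['contact_force'],s['gripper_width'],s['gripper_force'])
c=cap('wrist','w3.png'); pickle.dump(c,open('w3.pkl','wb'));P=cloud(c); ok=c['range_z']>0
im=c['pixels'].astype(int)
# gauge in tool xy
M=R.from_euler('xyz',s['eef_rot'],degrees=True); T=M.inv().apply((P-s['tcp_pos']).reshape(-1,3)).reshape(P.shape)
m=ok&(T[...,0]>.03)&(T[...,0]<.15)&(abs(T[...,1])<.03)&(abs(T[...,2])<.012)
q=T[m]; print(len(q))
for x0 in np.arange(.03,.14,.01):
    k=q[(q[:,0]>x0)&(q[:,0]<x0+.01)]
    if len(k)>5: print(round(x0,3),len(k),np.round([k[:,1].min()*1000,k[:,1].max()*1000,np.median(k[:,2])*1000],1))
print('tip',q[:,0].max())
a=np.radians(10.8)
co=ok&(P[...,0]>.56)&(P[...,0]<.72)&(P[...,1]>-.16)&(P[...,1]<.01)
for nm,lo,hi in (('gantry',.088,.1),('knob',.125,.14)):
    q=P[co&(P[...,2]>lo)&(P[...,2]<hi)]; print(nm,len(q),cv2.minAreaRect((q[:,:2]*1000).astype(np.float32)))
g=co&(im[...,1]>im[...,0]+25)&(im[...,1]>im[...,2]+15)&(P[...,2]>.01)&(P[...,2]<.04)
q=P[g]; print('plate',cv2.minAreaRect((q[:,:2]*1000).astype(np.float32)),np.median(q[:,2]))
```

```text
[ 0.43486713 -0.10923482  0.10169796] [-179.97775962    0.21629127   10.7551732 ] [ 0.08855199  0.21509598 -0.42597576] 0.015623352784374466 39.974218010902405
10684
0.04 167 [-11.7   9.9  -9.5]
0.05 1189 [-12.   10.   -9.5]
0.06 1289 [-11.9  10.   -9.5]
0.07 1337 [-12.1   9.9  -9.5]
0.08 1403 [-12.1   9.7  -9.5]
0.09 1528 [-12.1   9.9  -9.5]
0.1 1567 [-12.2   9.7  -8.9]
0.11 1611 [-12.2   9.6  -7.5]
0.12 593 [-12.1   9.5  -6.5]
tip 0.1244360363178602
gantry 0 ((0.0, 0.0), (0.0, 0.0), 0.0)
knob 0 ((0.0, 0.0), (0.0, 0.0), 0.0)
plate ((581.140869140625, -81.20260620117188), (17.072158813476562, 71.88194274902344), 7.471428394317627) 0.02403562259965275
```

View pics/w3.png

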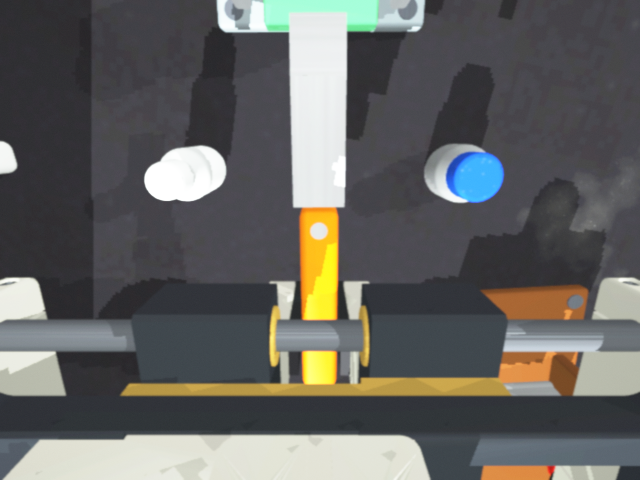

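Wrist view 3: the gauge is held straight, blade at (318,110), lined up with the plate's front at (320,15). The bottles at (185,172) and (465,175) are clear.

jog_arm(travel=[[0, 0, 0.05], [0, 0, 0.1], [0, 0, 0.14], [0, 0, 0.15], [0.02, 0, 0.152], [0.04, 0, 0.152], [0.05, 0, 0.152], [0.05, 0, 0.152], [0.05, 0, 0.152], [0.05, 0, 0.152]], dr=[[0, 0, 0], [0, 0, 0], [0, 0, 0], [0, 0, 0], [0, 0, 0], [0, 0, 0], [0, 0, 0], [0, 0, 0], [0, 0, 0], [0, 0, 0]], claw=[0.1, 0.1, 0.1, 0.1, 0.1, 0.1, 0.1, 0.1, 0.1, 0.1])

```text
time_s: 17.85
tcp_pos: [0.4606, -0.1046, 0.0271]
eef_rot: [-180.0, 0.0, 10.8]
contact_force: [1.1, -0.1, -1.4]
gripper_width: 0.0156
gripper_force: 40.0
```

Run:
```python
from h import *
s=r.get_state(); print(s['tcp_pos'],s['eef_rot'],s['contact_force'],s['moment'])
c=cap('scene')
a=c['pixels'][235:345,330:470,::-1]; cv2.imwrite('pics/s3.png',cv2.resize(a,(700,550),interpolation=cv2.INTER_CUBIC))
c=cap('wrist'); s=c['s']; print(s['tcp_pos'],s['contact_force'],s['moment'])
```

```text
[ 0.46055403 -0.10455014  0.02710025] [-1.79998822e+02  7.39935235e-03  1.07806046e+01] [ 1.11413941 -0.06664057 -1.43673064] [-0.06529377  0.00999148  0.06206741]
[ 0.46059608 -0.10454509  0.02711429] [ 0.1182577  -0.21170581 -1.04993459] [-0.08994733  0.01397756 -0.00585085]
```

View pics/s3.png

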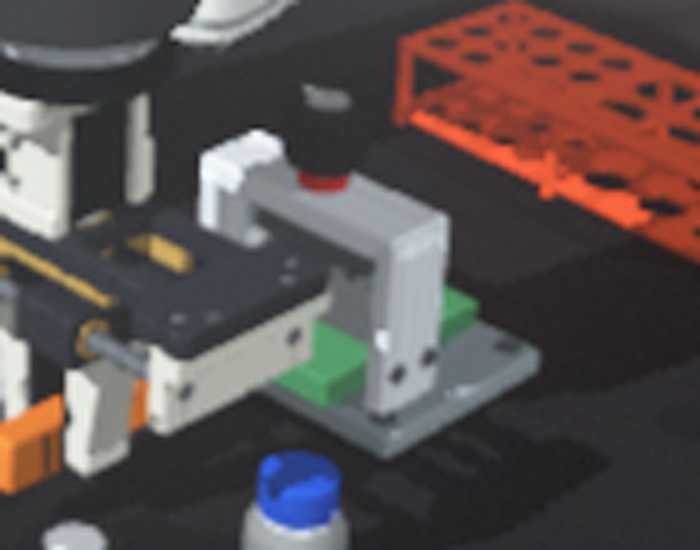

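The gripper stands in front of the gantry with the green apron free at (320,370). Lower to feel the plate.

jog_arm(travel=[[0, 0, 0.005], [0, 0, 0.01], [0, 0, 0.011], [0, 0, 0.0115], [0, 0, 0.012], [0, 0, 0.012], [0, 0, 0.012], [0, 0, 0.012], [0, 0, 0.012], [0, 0, 0.012]], dr=[[0, 0, 0], [0, 0, 0], [0, 0, 0], [0, 0, 0], [0, 0, 0], [0, 0, 0], [0, 0, 0], [0, 0, 0], [0, 0, 0], [0, 0, 0]], claw=[0.1, 0.1, 0.1, 0.1, 0.1, 0.1, 0.1, 0.1, 0.1, 0.1])

```text
time_s: 19.2
tcp_pos: [0.4608, -0.1045, 0.0211]
eef_rot: [180.0, -0.0, 10.8]
contact_force: [-0.5, 0.0, -1.5]
gripper_width: 0.0154
gripper_force: 40.0
```

jog_arm(travel=[[0, 0, 0.0005], [0, 0, 0.001], [0, 0, 0.001], [0, 0, 0.001], [0, 0, 0.001], [0, 0, 0.001], [0, 0, 0.001], [0, 0, 0.001], [0, 0, 0.001], [0, 0, 0.001]], dr=[[0, 0, 0], [0, 0, 0], [0, 0, 0], [0, 0, 0], [0, 0, 0], [0, 0, 0], [0, 0, 0], [0, 0, 0], [0, 0, 0], [0, 0, 0]], claw=[0.1, 0.1, 0.1, 0.1, 0.1, 0.1, 0.1, 0.1, 0.1, 0.1])

```text
time_s: 20.45
tcp_pos: [0.4608, -0.1045, 0.0206]
eef_rot: [180.0, 0.0, 10.8]
contact_force: [-0.7, 0.4, 0.1]
gripper_width: 0.0159
gripper_force: 40.0
```

```bash
cat > st.py <<'E'
from h import *
s=r.get_state(); print(s['tcp_pos'],s['eef_rot'],s['contact_force'],s['moment'],s['time_s'])
E
python3 st.py
```

```text
[ 0.46084734 -0.10447536  0.02055721] [1.79999393e+02 6.18859981e-04 1.07857732e+01] [-0.66303694  0.37256899  0.06781374] [-0.06565489  0.00034256  0.01478398] 20.45
```

jog_arm(travel=[[0, 0, 0.001], [0, 0, 0.001], [0, 0, 0.001], [0, 0, 0.001], [0, 0, 0.001], [0, 0, 0.001], [0, 0, 0.001], [0, 0, 0.001], [0, 0, 0.001], [0, 0, 0.001]], dr=[[0, 0, 0], [0, 0, 0], [0, 0, 0], [0, 0, 0], [0, 0, 0], [0, 0, 0], [0, 0, 0], [0, 0, 0], [0, 0, 0], [0, 0, 0]], claw=[0.1, 0.1, 0.1, 0.1, 0.1, 0.1, 0.1, 0.1, 0.1, 0.1])

```text
time_s: 21.7
tcp_pos: [0.4609, -0.1045, 0.0201]
eef_rot: [180.0, -0.0, 10.8]
contact_force: [-0.8, 0.1, 1.5]
gripper_width: 0.0154
gripper_force: 40.0
```

```bash
python3 st.py
```

```text
[ 0.46088022 -0.10445123  0.0200875 ] [ 1.79999084e+02 -3.34990590e-03  1.07910174e+01] [-0.80927135  0.14654197  1.52086096] [-0.03330963 -0.00246146  0.04794788] 21.7
```

jog_arm(travel=[[0.005, 0, -0.001], [0.013, 0, -0.001], [0.021, 0, -0.001], [0.029, 0, -0.001], [0.037, 0, -0.001], [0.045, 0, -0.001], [0.053, 0, -0.001], [0.061, 0, -0.001], [0.069, 0, -0.001], [0.077, 0, -0.001]], dr=[[0, 0, 0], [0, 0, 0], [0, 0, 0], [0, 0, 0], [0, 0, 0], [0, 0, 0], [0, 0, 0], [0, 0, 0], [0, 0, 0], [0, 0, 0]], claw=[0.1, 0.1, 0.1, 0.1, 0.1, 0.1, 0.1, 0.1, 0.1, 0.1])

```text
time_s: 22.95
tcp_pos: [0.4988, -0.0972, 0.0205]
eef_rot: [-180.0, 0.0, 10.8]
contact_force: [-1.8, -0.4, 0.8]
gripper_width: 0.0159
gripper_force: 40.0
```

```bash
python3 st.py
```

```text
[ 0.49883132 -0.09723117  0.02054385] [-1.79999751e+02  1.01168609e-02  1.07851895e+01] [-1.83657256 -0.41203647  0.84632662] [-0.22451176  0.75910918  0.00867938] 22.95
```

jog_arm(travel=[[0.008, 0, 0], [0.016, 0, 0], [0.024, 0, 0], [0.032, 0, 0], [0.038, 0, 0], [0.042, 0, 0], [0.045, 0, 0], [0.048, 0, 0], [0.051, 0, 0], [0.054, 0, 0]], dr=[[0, 0, 0], [0, 0, 0], [0, 0, 0], [0, 0, 0], [0, 0, 0], [0, 0, 0], [0, 0, 0], [0, 0, 0], [0, 0, 0], [0, 0, 0]], claw=[0.1, 0.1, 0.1, 0.1, 0.1, 0.1, 0.1, 0.1, 0.1, 0.1])

```text
time_s: 24.2
tcp_pos: [0.5232, -0.0928, 0.0204]
eef_rot: [-180.0, 0.2, 10.8]
contact_force: [-6.7, -1.0, 6.7]
gripper_width: 0.0158
gripper_force: 40.0
```

```bash
python3 st.py
```

```text
[ 0.52320659 -0.09275145  0.02044588] [-179.99466364    0.20607306   10.75832454] [-6.66736124 -1.04984266  6.67669846] [-0.51126911  2.26310855 -0.02459462] 24.2
```

jog_arm(travel=[[0, 0, 0], [0, 0, 0], [0, 0, 0], [0, 0, 0], [0.002, 0, 0], [0.002, 0, 0], [0.002, 0, 0], [0.002, 0, 0], [0.002, 0, 0], [0.002, 0, 0]], dr=[[0, 0, 0], [0, 0, 0], [0, 0, 0], [0, 0, 0], [0, 0, 0], [0, 0, 0], [0, 0, 0], [0, 0, 0], [0, 0, 0], [0, 0, 0]], claw=[0.1, 0.1, 0.1, 0.1, 0.1, 0.1, 0.1, 0.1, 0.1, 0.1])

```text
time_s: 25.45
tcp_pos: [0.5243, -0.0925, 0.0205]
eef_rot: [-180.0, 0.2, 10.8]
contact_force: [-7.2, -1.8, 6.7]
gripper_width: 0.0152
gripper_force: 40.0
```

```bash
python3 st.py
python3 - <<'E'
from h import *
c=cap('wrist','w4.png'); pickle.dump(c,open('w4.pkl','wb'))
a=c['pixels'][:330,180:460,::-1]; cv2.imwrite('pics/w4c.png',cv2.resize(a,None,fx=1.8,fy=1.8,interpolation=cv2.INTER_CUBIC))
E
```

```text
[ 0.52431178 -0.09254179  0.02045352] [-179.99581181    0.19164354   10.75876801] [-7.18868144 -1.83518654  6.71823862] [-0.44488546  2.08626193  0.00965734] 25.45
```

View pics/w4c.png

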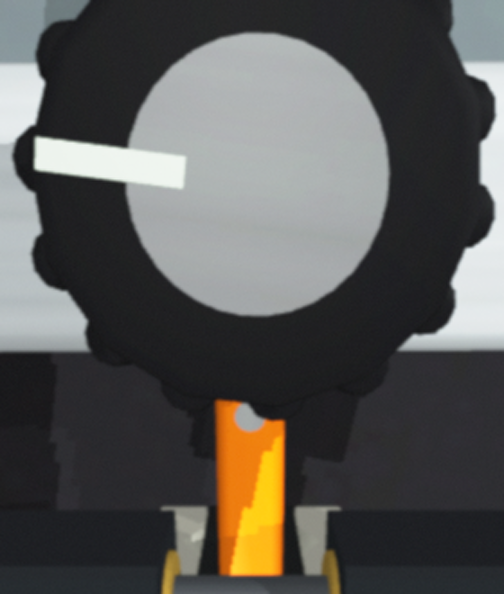

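jog_arm(travel=[[0, 0, -0.0012], [0, 0, -0.0012], [0, 0, -0.0012], [0, 0, -0.0012], [0, 0, -0.0012], [0, 0, -0.0012], [0, 0, -0.0012], [0, 0, -0.0012], [0, 0, -0.0012], [0, 0, -0.0012]], dr=[[0, 0, 0], [0, 0, 0], [0, 0, 0], [0, 0, 0], [0, 0, 0], [0, 0, 0], [0, 0, 0], [0, 0, 0], [0, 0, 0], [0, 0, 0]], claw=[0.1, 0.1, 0.1, 0.1, 0.1, 0.1, 0.1, 0.1, 0.1, 0.1])

```text
time_s: 26.75
tcp_pos: [0.5261, -0.092, 0.0211]
eef_rot: [-180.0, 0.0, 10.8]
contact_force: [-2.6, -1.5, -3.4]
gripper_width: 0.0156
gripper_force: 40.0
```

```bash
python3 st.py
```

```text
[ 0.5260986  -0.09202677  0.02111679] [-1.79999434e+02  8.57436618e-03  1.07866964e+01] [-2.61479073 -1.5360312  -3.38108544] [-0.37846404  1.38147068  0.00974786] 26.75
```

jog_arm(travel=[[0.001, 0, 0], [0.002, 0, 0], [0.003, 0, 0], [0.004, 0, 0], [0.004, 0, 0], [0.004, 0, 0], [0.004, 0, 0], [0.004, 0, 0], [0.004, 0, 0], [0.004, 0, 0]], dr=[[0, 0, 0], [0, 0, 0], [0, 0, 0], [0, 0, 0], [0, 0, 0], [0, 0, 0], [0, 0, 0], [0, 0, 0], [0, 0, 0], [0, 0, 0]], claw=[0.1, 0.1, 0.1, 0.1, 0.1, 0.1, 0.1, 0.1, 0.1, 0.1])

```text
time_s: 28.0
tcp_pos: [0.527, -0.0919, 0.021]
eef_rot: [-180.0, 0.1, 10.8]
contact_force: [-6.5, -1.2, -1.1]
gripper_width: 0.0158
gripper_force: 40.0
```

```bash
python3 st.py
```

```text
[ 0.52702479 -0.09186235  0.02095651] [-1.79991102e+02  1.10158430e-01  1.07698229e+01] [-6.45375767 -1.17449751 -1.11479648] [-0.4122051   2.3367964  -0.03355471] 28.0
```

jog_arm(travel=[[0.001, 0, 0], [0.002, 0, 0], [0.003, 0, 0], [0.004, 0, 0], [0.004, 0, 0], [0.004, 0, 0], [0.004, 0, 0], [0.004, 0, 0], [0.004, 0, 0], [0.004, 0, 0]], dr=[[0, 0, 0], [0, 0, 0], [0, 0, 0], [0, 0, 0], [0, 0, 0], [0, 0, 0], [0, 0, 0], [0, 0, 0], [0, 0, 0], [0, 0, 0]], claw=[0.1, 0.1, 0.1, 0.1, 0.1, 0.1, 0.1, 0.1, 0.1, 0.1])

```text
time_s: 29.25
tcp_pos: [0.527, -0.0919, 0.0207]
eef_rot: [-180.0, 0.3, 10.7]
contact_force: [-12.3, -0.6, 2.5]
gripper_width: 0.0159
gripper_force: 40.0
```

```bash
python3 st.py
```

```text
[ 0.52700129 -0.09187525  0.0206766 ] [-179.97610685    0.30013639   10.74048737] [-12.29273781  -0.64953017   2.52201749] [-0.54061321  4.00889669  0.05774883] 29.25
```

jog_arm(travel=[[-0.004, 0, -0.0004], [-0.008, 0, -0.0004], [-0.012, 0, -0.0004], [-0.016, 0, -0.0004], [-0.02, 0, -0.0004], [-0.024, 0, -0.0004], [-0.028, 0, -0.0004], [-0.032, 0, -0.0004], [-0.036, 0, -0.0004], [-0.04, 0, -0.0004]], dr=[[0, 0, 0], [0, 0, 0], [0, 0, 0], [0, 0, 0], [0, 0, 0], [0, 0, 0], [0, 0, 0], [0, 0, 0], [0, 0, 0], [0, 0, 0]], claw=[0.1, 0.1, 0.1, 0.1, 0.1, 0.1, 0.1, 0.1, 0.1, 0.1])

```text
time_s: 30.5
tcp_pos: [0.5106, -0.095, 0.0215]
eef_rot: [180.0, -0.0, 10.8]
contact_force: [2.6, 0.4, -3.9]
gripper_width: 0.0154
gripper_force: 40.0
```

```bash
python3 st.py
```

```text
[ 0.51059709 -0.09504393  0.02153009] [ 1.79995398e+02 -3.23861309e-02  1.07895705e+01] [ 2.5743459   0.43403805 -3.87265477] [ 0.14327365 -1.03477494  0.0296447 ] 30.5
```

Shoulder contact is confirmed: 12 N with no further travel. The withdrawal drag is about 2.6 N, which is light. Now drawing it out.

jog_arm(travel=[[-0.02, 0, 0], [-0.04, 0, 0], [-0.06, 0, 0], [-0.08, 0, 0], [-0.1, 0, 0], [-0.13, 0, 0], [-0.16, 0, 0], [-0.16, 0, -0.08], [-0.16, 0, -0.18], [-0.16, 0, -0.22]], dr=[[0, 0, 0], [0, 0, 0], [0, 0, 0], [0, 0, 0], [0, 0, 0], [0, 0, 0], [0, 0, 0], [0, 0, 0], [0, 0, 0], [0, 0, 0]], claw=[0.1, 0.1, 0.1, 0.1, 0.1, 0.1, 0.1, 0.1, 0.1, 0.1])

```text
time_s: 31.75
tcp_pos: [0.4324, -0.11, 0.1341]
eef_rot: [180.0, -0.2, 10.8]
contact_force: [0.1, 0.4, -1.6]
gripper_width: 0.0159
gripper_force: 40.0
```

```bash
python3 st.py
python3 - <<'E'
from h import *
for z in (.132,.0045): go(.563,.1,z,10.8)
E
```

```text
[ 0.43240357 -0.11003125  0.1340764 ] [179.97920188  -0.2357927   10.80618666] [ 0.05691228  0.39324165 -1.62415777] [-0.0529685  -0.06682906  0.01216472] 31.75
travel [ 0.3353 -0.3636  0.0054] dr [ 0.0001 -0.0007  0.    ]
travel [ 0.3342 -0.3637  0.2604] dr [ 0.0001 -0.0007  0.    ]
```

jog_arm(travel=[[0.08, -0.09, 0], [0.17, -0.18, 0], [0.25, -0.27, 0], [0.33, -0.36, 0.0], [0.334, -0.3637, 0.06], [0.334, -0.3637, 0.14], [0.334, -0.3637, 0.21], [0.334, -0.3637, 0.245], [0.334, -0.3637, 0.252], [0.334, -0.3637, 0.252]], dr=[[0, 0, 0], [0, 0, 0], [0, 0, 0], [0, 0, 0], [0, 0, 0], [0, 0, 0], [0, 0, 0], [0, 0, 0], [0, 0, 0], [0, 0, 0]], claw=[0.1, 0.1, 0.1, 0.1, 0.1, 0.1, 0.1, 0.1, 0.1, 0.1])

```text
time_s: 33.0
tcp_pos: [0.5619, 0.0998, 0.0058]
eef_rot: [180.0, -0.0, 10.8]
contact_force: [0.2, -0.5, -0.9]
gripper_width: 0.0155
gripper_force: 40.0
```

```bash
python3 st.py
```

```text
[0.56187442 0.09982971 0.00575452] [ 1.79995297e+02 -1.11050183e-02  1.07962234e+01] [ 0.16255012 -0.50425373 -0.8741767 ] [-0.07131128 -0.00482625 -0.00279099] 33.0
```

Lower about 2 mm more, release, and rise.

jog_arm(travel=[[0, 0, 0.002], [0, 0, 0.004], [0, 0, 0.004], [0, 0, 0.004], [0, 0, 0.004], [0, 0, 0.004], [0, 0, 0.004], [0, 0, 0.004], [0, 0, 0.004], [0, 0, 0.004]], dr=[[0, 0, 0], [0, 0, 0], [0, 0, 0], [0, 0, 0], [0, 0, 0], [0, 0, 0], [0, 0, 0], [0, 0, 0], [0, 0, 0], [0, 0, 0]], claw=[0.1, 0.1, 0.1, 0.1, 0.25, 0.4, 0.5, 0.5, 0.5, 0.5])

```text
time_s: 34.25
tcp_pos: [0.5619, 0.0999, 0.0033]
eef_rot: [180.0, 0.0, 10.8]
contact_force: [0.8, 0.3, -0.4]
gripper_width: 0.0438
gripper_force: 0.0
```

jog_arm(travel=[[0, 0, -0.03], [0, 0, -0.1], [0, 0, -0.2], [0, 0, -0.3], [-0.1, 0, -0.4], [-0.1, 0, -0.45], [-0.1, 0, -0.45], [-0.1, 0, -0.45], [-0.1, 0, -0.45], [-0.1, 0, -0.45]], dr=[[0, 0, 0], [0, 0, 0], [0, 0, 0], [0, 0, 0], [0, 0, 0], [0, 0, 0], [0, 0, 0], [0, 0, 0], [0, 0, 0], [0, 0, 0]], claw=[0.5, 0.5, 0.5, 0.5, 0.5, 0.5, 0.5, 0.5, 0.5, 0.5])

```text
time_s: 35.5
tcp_pos: [0.5126, 0.0903, 0.2274]
eef_rot: [180.0, 0.1, 10.8]
contact_force: [-0.2, -0.9, -0.4]
gripper_width: 0.044
gripper_force: 0.0
```

Run:
```python
from h import *
s=r.get_state(); print(s['tcp_pos'],s['time_s'],s['gripper_width'])
c=cap('wrist','w5.png')
c=cap('top'); P=cloud(c)
for k in ['dropper_bottle','reagent_blue_1','beaker_100','timer']:
    for d in r.regions_of(k,'top')[:2]:
        q=P[d['pixels']&(c['range_z']>0)]
        if len(q): print(k,round(d['conf'],2),np.round(d['extent']).astype(int).tolist(),np.round(np.median(q,0),3))
```

```text
[0.51256818 0.09034725 0.22744411] 35.5 0.04404342066383829
dropper_bottle 0.58 [367, 252, 380, 265] [ 0.469 -0.013  0.053]
dropper_bottle 0.44 [362, 177, 418, 224] [ 0.604 -0.083  0.092]
reagent_blue_1 0.72 [433, 235, 445, 252] [ 0.502 -0.186  0.049]
reagent_blue_1 0.24 [385, 193, 410, 208] [ 0.601 -0.075  0.132]
timer 0.83 [300, 261, 322, 276] [0.445 0.152 0.061]
```

View pics/w5.png

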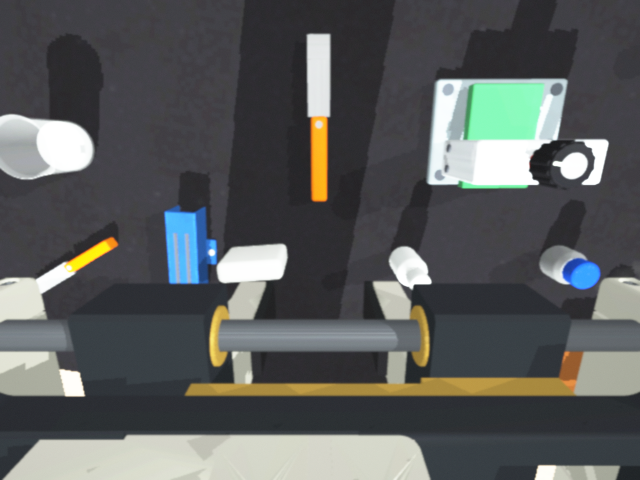

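The final view shows the gauge flat beside the coater at (319,115). The bottles, timer and beaker stand where they were, and nothing is touching them. Handing in.

```bash
python3 -c "
from plant import r
print(r.close_job())"
```

```text
the job is handed in; nothing more can be done
None
```

I turned the knob 66° clockwise, and the 6 mm blade then went in to its shoulder with a light drag of about 2.6 N on withdrawal. The gauge now lies flat beside the coater, no bottle, beaker or timer appears to have moved, and I handed the job in at about 36 s.

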